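# Index the handwheel stand and hold its heavy side down

### The job

Turn the round indexing table by its black post one click counter-clockwise (seen from above), so that the post stops at the red mark and clicks in there. Then crank the cream handwheel by its red handle, feel where the counterweight hidden inside makes it heavy, and bring that heavy side straight down. Finish while still gripping the red handle with the wheel at rest, heavy side down, so that a workmate can fit the key; leave the shoe lasts, hammer and tin where they are.

Things in the scene. Friction and masses are not known exactly. Their poses are not given: they have to be found in the camera images.
- base: fixed grey round base of the indexing table, 320 mm across, 20 mm high; origin at the centre of its underside on the bench (the table's turning axis passes through it, upright). Its x axis points to the red mark on its rim; yellow marks lie 60 degrees to either side of the red one. The base stands in a different place and yaw every time.
- turntable (a joint): angle (rad) of the steel indexing table, a disc 280 mm across with its top face 40 mm above the bench, about the upright axis through the base's origin; grows counter-clockwise seen from above. Three sprung stops: 0 (yellow mark, the start), 1.047 (post at the red mark, wanted), 2.094 (too far). Between stops it takes up to about 10 N at the post; at a stop it stands firm.
- post_top (a point): centre of the top of the upright black indexing post on the table: 18 mm in diameter, 50 mm tall (from 40 to 90 mm above the bench), 112 mm from the table's axis.
- wheel_hub (a point): centre of the front face of the cream handwheel (140 mm across, 38 mm thick; axis level, 135 mm above the bench). The point turns with the table, not with the wheel: its x axis points out of the wheel's front along the wheel's axis, over the table's axis (58 mm away) towards the post; z up.
- wheel (a joint): wheel angle, rad, endless; 0 = handle straight above the hub, growing counter-clockwise facing the front (at +1.57 the handle is on wheel_hub's -y side). Starts within 0.8 of 0. The bearing drags about 0.33 N m either way, so the wheel stays where left. The hidden weight adds or takes up to 0.25-0.31 N m: most with the heavy side level with the hub, none with it straight up or down.
- crank: red handle of the wheel, 22 mm in diameter, parallel to the wheel's axis and 52 mm from it, from 16 to 82 mm out from the front face. A loose sleeve on a pin: a gripper that keeps pointing down can carry it all round. Origin on its centre line 58 mm out, where to grip; x runs along it, its other axes mean nothing. The heavy side, relative to the handle, differs each time and cannot be seen.
- last_a: green shoe last with a grey insole, 230 mm long, 55 mm high, loose on the bench: leave alone
- last_b: another green shoe last like it: leave alone
- hammer: hammer lying on the bench: leave alone
- tin: closed tin, 70 mm across, 100 mm high: leave alone

How it is judged:
By the outcome, as a careful person would: the job done as asked, in the order asked, and still so for the second after the job is handed in, while the arm keeps its last pose, push and grip.
It also fails if it takes over 72 s, if anything falls off the work surface, if the arm or the gripper's body presses on something with over 40 N, if the wrist force passes 120 N, or if a joint passes its speed limit or range.

### The arm

A 6-joint arm with a two-finger parallel gripper is mounted at the origin on the work surface. World frame = base frame: x ahead of the robot, y to its left, z up, the work surface at z = 0. Lengths are in m, angles in rad, forces in N, time in s.
With the tool pointing down it reaches from about 0.425 to 0.95 m from the base axis. Payload 3.5 kg.
Tool frame: the origin (TCP) lies at the very end of the fingers, on their centre line; the grasp point (between the pads) lies ctrl.grip_point_offset behind it (ctrl.grip_point_offset is the distance from the TCP to the grasp point, in m); z points along the fingers, y is the direction in which the jaws open and shut (so a half turn about z gives the same grasp; the last joint's range is limited). The gripper opens to 85 mm and grips with 20 to 120 N. Pads are 22 mm wide; open, the fingers measure 114 mm over their backs; the gripper's body (76 mm by 85 mm) begins 54 mm behind the grasp point. The pads swing forward as they close: fully open they stand 13 mm farther back than shut.
Start: joints at [-1.424, 0.286, 1.577, -0, 1.279, -0.15], TCP at [0.197, -0.645, 0.231] pointing down, gripper open.
Joint ranges: [-2.77, 2.77], [-0.9, 2.22], [0.21, 2.48], [-1.53, 4.67], [0.24, 2.81], [-2.84, 2.84]. Speed limits (rad/s): [2.79, 2.79, 3.14, 3.14, 3.14, 3.14].

### API

Orientations are given as a unit quaternion [x, y, z, w].
In Python, from plant import ctrl gives the robot as it stands.
- The arm moves only by the tool servo_tool, never from a script. Its argument "increments" is a list of rows, each a list of 5 numbers: the opening, from 0 (shut) to 1 (fully open), then the shift along the world's x, y, z in units of 40 mm (1.0 is 40 mm), then the turn about the world's z in units of 5 degrees (1.0 is 5 degrees). A call has exactly 10 rows; each row is the pose to reach, as a shift and turn from the pose measured when the call began; what a row does not reach only later rows make up. A row lasts 1/12 s, in which the tool goes at most 41.7 mm and 7.16 degrees, less where a joint would pass 70% of its speed; a pose out of reach is approached as far as the arm can. A call with a gripper value outside its range is refused whole. The fingers move at their own pace and stop on an object; "grip_force" is the grip in N (left out, the last holds). Time passes only in rows, so rows that repeat a pose let the fingers close, or fill a call up. It gives the time, the measured TCP pose, the force and the opening at its end, in the units of the state.
- ctrl.get_state(): the state, without advancing time (a new reading comes with each control period).
- ctrl.read_camera(name): name is "side" or "top"; returns a dict with "frame" (384x512x3 uint8, red, green, blue), "K" (3x3 intrinsics, pixels), "extrinsics" (4x4, takes a point from camera to world coordinates). Camera axes: x right, y down, z forward; pixel columns grow to the right and rows downward; lengths in m; the calibration is good to about 2 mm. A picture is of the moment at which its call begins. There is no depth.
- ctrl.sign_off(): hands the job in, once; it reports no verdict.
Trained networks look in a picture, given as the dict that the camera call returned (one of the last four; its "shot" number tells which), for a name from the list of things; names that differ only in an ending like _2 or _b are one class to them, and where a whole thing is asked for, a point or a joint stands for the part that bears it (a point fixed in the world has none). Each returns a list of dicts, best first, with "conf" (0 to 1); they miss things now and then, are a little off and sometimes report something else, mostly with a low value. They report only what shows in the picture. A call takes as long as a camera call.
- ctrl.masks_of(picture, query): "region" (384x512 bool, what is visible of it) and "extent" ([left, top, right, bottom] in pixels, round what is visible of it).
- ctrl.landmark_of(picture, query): "centre" ([row, column] in pixels: a listed point, or the origin of a listed thing).
The state is a dict: "time": time; "qpos": joint angles; "dq": joint speeds; "joint_efforts": joint torques, N m; "eef_pos": TCP position; "tcp_rot": TCP orientation; "contact_force": force on the tool from outside, world axes, zero at the start; "wrist_torque": the same for the moment, N m; "opening": opening from 0.0 (shut) to 1.0 (fully open).
Only numpy, scipy, OpenCV 4.12 (cv2) and the standard library are available. Lean on these libraries where they do the work, as an engineer would, in place of code of your own. Each camera call takes 0.05 s, during which the arm holds its last target. There are 200 camera calls.

## Working session

There is one attempt and no reset: what is moved stays moved. The work goes in short steps, Python scripts to look and compute and a tool call to move; the robot and the scene stay as the last step left them, time stands still between calls to the robot, and variables do not carry over. Pictures are saved under pics/ and viewed, about 8 in all and at most 12, crops included, and the job is handed in when it is done.

Besides the shell and the picture viewer there is one more tool, called after "Emit:" in YAML: its name, and indented under it one key for each argument. servo_tool: Moves the arm, as the interface text tells. Its arguments: {"type":"object","properties":{"increments":{"type":"array"},"grip_force":{"type":"number"}},"required":["increments"]}

```bash
mkdir -p pics; ls
cat > h.py <<'E'
import numpy as np, cv2
from plant import ctrl
def ray(p,rc):
    E=np.array(p["extrinsics"]);K=np.array(p["K"])
    d=E[:3,:3]@np.linalg.solve(K,[rc[1],rc[0],1.]);return E[:3,3],d
def onz(p,rc,z):
    o,d=ray(p,rc);return o+d*(z-o[2])/d[2]
def tri(a,b):
    A=np.zeros((3,3));B=np.zeros(3)
    for o,d in (a,b):
        d=d/np.linalg.norm(d);P=np.eye(3)-np.outer(d,d);A+=P;B+=P@o
    return np.linalg.solve(A,B)
def proj(p,X):
    E=np.array(p["extrinsics"]);c=E[:3,:3].T@(np.array(X)-E[:3,3]);u=np.array(p["K"])@c;return u[1]/u[2],u[0]/u[2]
E
python3 - <<'E'
from h import *
np.set_printoptions(precision=3,suppress=True)
s=ctrl.get_state();print(s["time"],s["eef_pos"],s["tcp_rot"],s["opening"],ctrl.grip_point_offset)
P={n:ctrl.read_camera(n) for n in("side","top")}
for n in P: cv2.imwrite(f"pics/{n}0.png",P[n]["frame"][:,:,::-1]); print(n,np.array(P[n]["extrinsics"])[:3,3])
for q in("base","post_top","wheel_hub","crank","tin","hammer","last_a"):
    r={n:ctrl.landmark_of(P[n],q) for n in P}
    for n in r: print(q,n,[(np.round(d["centre"],1),round(d["conf"],2)) for d in r[n][:3]])
    if r["side"] and r["top"]: print("   tri",tri(ray(P["side"],r["side"][0]["centre"]),ray(P["top"],r["top"][0]["centre"])))
    z=dict(base=0,post_top=.09,wheel_hub=.135,crank=.187).get(q,0)
    for n in r:
        if r[n]: print("   onz",n,onz(P[n],r[n][0]["centre"],z))
E
```

```text
pics
0.0 [ 0.197 -0.645  0.23 ] [ 0.989  0.148  0.    -0.001] 1.0008437494871485 0.0187
side [ 0.359 -0.687  0.897]
top [0.243 0.006 1.272]
base side [(array([201. , 278.3]), 0.84)]
base top [(array([187.2, 238.8]), 0.6)]
   tri [0.568 0.045 0.017]
   onz side [0.572 0.059 0.   ]
   onz top [0.573 0.045 0.   ]
post_top side [(array([201.7, 308.9]), 0.92)]
post_top top [(array([163.3, 255.7]), 0.86)]
   tri [ 0.638 -0.025  0.076]
   onz side [ 0.637 -0.035  0.09 ]
   onz top [ 0.629 -0.024  0.09 ]
wheel_hub side [(array([161.3, 266.4]), 0.92)]
wheel_hub top [(array([187.2, 221.4]), 0.62)]
   tri [0.54  0.097 0.145]
   onz side [0.541 0.108 0.135]
   onz top [0.545 0.098 0.135]
crank side [(array([161.3, 276.7]), 0.46)]
crank top []
   onz side [0.557 0.048 0.187]
tin side [(array([158. , 198.9]), 0.81)]
tin top [(array([259.1, 172.1]), 0.75)]
   tri [0.339 0.302 0.01 ]
   onz side [0.339 0.313 0.   ]
   onz top [0.339 0.304 0.   ]
hammer side [(array([367. , 240.9]), 0.77), (array([163.2, 266.6]), 0.17)]
hammer top [(array([232. , 374.8]), 0.71)]
   tri [ 0.363 -0.419  0.01 ]
   onz side [ 0.373 -0.414  0.   ]
   onz top [ 0.355 -0.423  0.   ]
last_a side [(array([365.3, 356.6]), 0.96)]
last_a top [(array([203.6, 145.1]), 0.97), (array([157.9, 372.5]), 0.59), (array([228.3, 372.7]), 0.46)]
   tri [-1.376 -2.035  7.191]
   onz side [ 0.634 -0.46   0.   ]
   onz top [ 0.55   0.391 -0.   ]
```

```bash
python3 -c "
import cv2,numpy as np
cv2.imwrite('pics/both0.png',np.hstack([cv2.resize(cv2.imread('pics/top0.png'),(400,300)),cv2.resize(cv2.imread('pics/side0.png'),(400,300))]))"
```

```text
(no output)
```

View pics/top0.png

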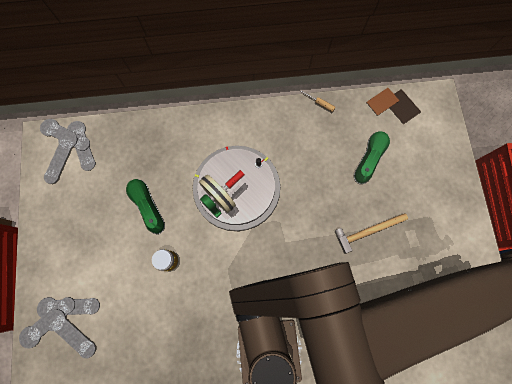

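View pics/side0.png

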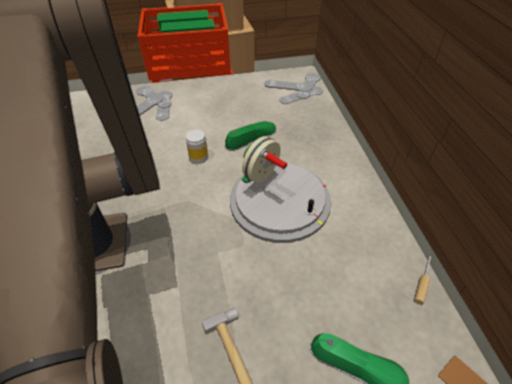

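The top view shows the table at about (236,188). The post is at (258,162) beside the yellow mark at (267,158), the red mark is at (226,148), and the crank points along the post direction. Next I'll refine the geometry from the marks and the disc.

```bash
cat > m.py <<'E'
from h import *
from scipy.optimize import least_squares
def fit(P,names=("top","side")):
    # joint fit of base xy, yaw of post, from landmark pixels
    obs=[]
    for n in P:
        for q in("base","post_top","wheel_hub"):
            r=ctrl.landmark_of(P[n],q)
            if r and r[0]["conf"]>.4: obs.append((n,q,np.array(r[0]["centre"])))
    def pts(v):
        d=np.array([np.cos(v[2]),np.sin(v[2]),0]);c=np.array([v[0],v[1],0]);z=np.array([0,0,1])
        return dict(base=c,post_top=c+.112*d+.09*z,wheel_hub=c-.058*d+.135*z)
    f=lambda v:np.concatenate([np.array(proj(P[n],pts(v)[q]))-o for n,q,o in obs])
    s=least_squares(f,[.57,.05,-.5],loss="soft_l1");return s.x,[(n,q,np.round(e,1)) for (n,q,o),e in zip(obs,f(s.x).reshape(-1,2))]
E
python3 - <<'E'
from m import *
np.set_printoptions(precision=4,suppress=True)
P={n:ctrl.read_camera(n) for n in("side","top")}
v,e=fit(P);print(v,np.degrees(v[2]));[print(*x) for x in e]
for n in P:
    hsv=cv2.cvtColor(P[n]["frame"],cv2.COLOR_RGB2HSV)
    for nm,m in(("red",((hsv[...,0]<6)|(hsv[...,0]>174))),("yel",(hsv[...,0]>22)&(hsv[...,0]<34))):
        m=(m&(hsv[...,1]>120)&(hsv[...,2]>90)).astype(np.uint8)
        k,l,st,c=cv2.connectedComponentsWithStats(m)
        for i in range(1,k):
            p=onz(P[n],c[i][::-1],.02)
            r=np.hypot(p[0]-v[0],p[1]-v[1])
            if r<.2: print(n,nm,st[i][4],np.round(c[i],1),p[:2],"r",round(r,3),"ang",np.degrees(np.arctan2(p[1]-v[1],p[0]-v[0])).round(1))
    r=ctrl.masks_of(P[n],"base")
    for d in r[:1]:
        print(n,"base mask",d["conf"],d["extent"],d["region"].sum())
E
```

```text
[ 0.5748  0.0564 -0.9597] -54.986915470143835
side base [ 1.5 -1.4]
side post_top [1.9 2.9]
side wheel_hub [-0.2  0.7]
top base [ 1.1 -2.1]
top post_top [-0.8  0.4]
top wheel_hub [ 0.9 -2.5]
side red 161 [275.4 159.9] [0.6007 0.2283] r 0.174 ang 81.4
side red 5 [324.2 185.4] [0.7292 0.079 ] r 0.156 ang 8.3
side yel 11 [320.1 222.5] [ 0.6701 -0.0637] r 0.153 ang -51.6
side base mask 0.56 [230.1, 135.7, 329.4, 244.0] 7384
top red 7 [226.3 147.9] [0.7239 0.0764] r 0.15 ang 7.7
top red 5 [262.2 160.2] [ 0.6611 -0.0512] r 0.138 ang -51.2
top red 126 [234.7 178.5] [0.6025 0.0566] r 0.028 ang 0.4
top yel 10 [265.9 158.6] [ 0.6658 -0.0655] r 0.152 ang -53.2
top yel 9 [196.3 175.3] [0.6299 0.1948] r 0.149 ang 68.3
top base mask 0.94 [195.1, 147.9, 280.4, 229.3] 5855
```

Emit:
servo_tool:
  increments:
    - [1,0.55,0.77,0,-0.7]
    - [1,1.1,1.54,0,-1.4]
    - [1,1.65,2.31,0,-2.1]
    - [1,2.2,3.08,0,-2.8]
    - [1,2.75,3.85,0,-3.5]
    - [1,3.3,4.62,0,-4.2]
    - [1,3.85,5.39,0,-4.9]
    - [1,4.4,6.16,0,-5.6]
    - [1,4.95,6.93,0,-6.3]
    - [1,5.5,7.7,0,-7]

```text
time: 2.13
eef_pos: [0.4182, -0.3359, 0.2316]
tcp_rot: [0.987, -0.158, 0.0, 0.0]
contact_force: [1.5, -0.6, 0.3]
opening: 0.999
```

Emit:
servo_tool:
  increments:
    - [1,0.55,0.77,0,-0.7]
    - [1,1.1,1.54,0,-1.4]
    - [1,1.65,2.31,0,-2.1]
    - [1,2.2,3.08,0,-2.8]
    - [1,2.75,3.85,0,-3.5]
    - [1,3.3,4.62,0,-4.2]
    - [1,3.85,5.39,0,-4.9]
    - [1,4.4,6.16,0,-5.6]
    - [1,4.9,6.9,0,-6.3]
    - [1,5.4,7.4,0,-6.8]

```text
time: 2.97
eef_pos: [0.635, -0.0369, 0.2318]
tcp_rot: [0.898, -0.44, 0.0, -0.0]
contact_force: [0.0, -1.2, -0.3]
opening: 1.004
```

Emit:
servo_tool:
  increments:
    - [1,0.1,0.05,-0.4,0]
    - [1,0.15,0.07,-1.0,0]
    - [1,0.15,0.07,-1.7,0]
    - [1,0.15,0.07,-2.4,0]
    - [1,0.15,0.07,-3.0,0]
    - [1,0.15,0.07,-3.5,0]
    - [1,0.15,0.07,-4.0,0]
    - [1,0.15,0.07,-4.3,0]
    - [1,0.15,0.07,-4.5,0]
    - [1,0.15,0.07,-4.5,0]

```text
time: 3.8
eef_pos: [0.6399, -0.0339, 0.0499]
tcp_rot: [0.898, -0.44, -0.001, 0.0]
contact_force: [-0.1, 0.2, 0.2]
opening: 0.998
```

Run:
```python
from h import *
p=ctrl.read_camera("side");cv2.imwrite("pics/s1.png",cv2.resize(p["frame"][110:270,200:400,::-1],(800,600)))
print([(d["centre"],d["conf"]) for d in ctrl.landmark_of(p,"post_top")])
```

```text
[([204.3, 307.7], 0.95)]
```

View pics/s1.png

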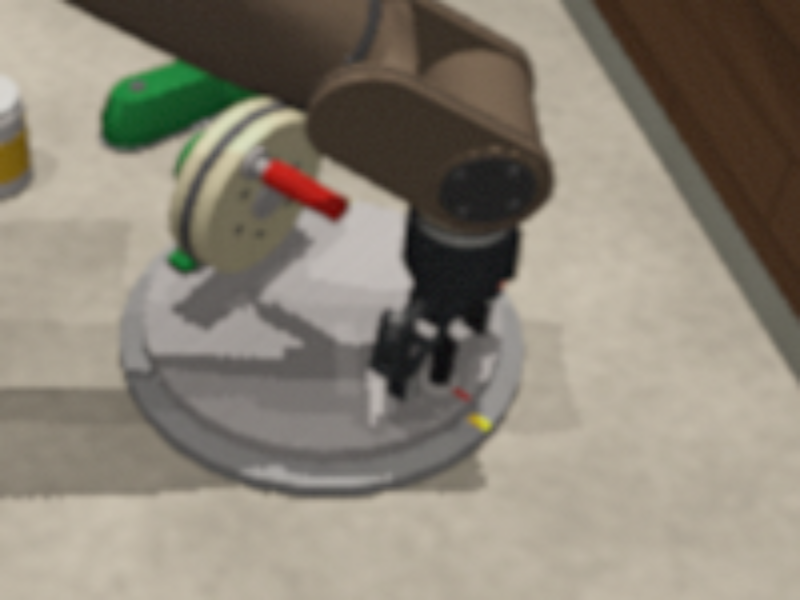

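The post, at (440,355) in the crop, stands between the fingers at (380,380) and (485,345). I'll close on it.

Emit:
servo_tool:
  increments:
    - [0.1,0,0,0,0]
    - [0,0,0,0,0]
    - [0,0,0,0,0]
    - [0,0,0,0,0]
    - [0,0,0,0,0]
    - [0,0,0,0,0]
    - [0,0,0,0,0]
    - [0,0,0,0,0]
    - [0,0,0,0,0]
    - [0,0,0,0,0]
  grip_force: 40

```text
time: 4.73
eef_pos: [0.642, -0.0341, 0.0531]
tcp_rot: [0.898, -0.44, 0.001, -0.0]
contact_force: [-0.9, -0.1, 3.2]
opening: 0.199
```

Emit:
servo_tool:
  increments:
    - [0,0.115,0.092,0,0.6]
    - [0,0.225,0.19,0,1.2]
    - [0,0.329,0.293,0,1.8]
    - [0,0.428,0.402,0,2.4]
    - [0,0.522,0.516,0,3.0]
    - [0,0.608,0.635,0,3.6]
    - [0,0.689,0.757,0,4.2]
    - [0,0.763,0.884,0,4.8]
    - [0,0.831,1.015,0,5.4]
    - [0,0.892,1.149,0,6.0]

```text
time: 5.57
eef_pos: [0.6763, 0.0109, 0.0531]
tcp_rot: [0.981, -0.192, -0.001, 0.0]
contact_force: [-5.6, -2.0, 5.0]
opening: 0.2
```

Emit:
servo_tool:
  increments:
    - [0,0.06,0.15,0,0.65]
    - [0,0.11,0.31,0,1.3]
    - [0,0.15,0.47,0,2.0]
    - [0,0.18,0.63,0,2.7]
    - [0,0.21,0.79,0,3.4]
    - [0,0.225,0.95,0,4.0]
    - [0,0.23,1.11,0,4.7]
    - [0,0.23,1.27,0,5.4]
    - [0,0.22,1.42,0,6.0]
    - [0,0.21,1.5,0,6.0]

```text
time: 6.4
eef_pos: [0.6832, 0.0709, 0.0531]
tcp_rot: [0.998, 0.071, -0.003, 0.001]
contact_force: [-5.2, -6.0, 4.6]
opening: 0.2
```

Emit:
servo_tool:
  increments:
    - [0,0,0,0,0]
    - [0,0,0,0,0]
    - [0,0,0,0,0]
    - [0,0,0,0,0]
    - [0.3,0,0,0,0]
    - [0.5,0,0,0,0]
    - [0.8,0,0,0,0]
    - [1,0,0,0,0]
    - [1,0,0,0,0]
    - [1,0,0,0,0]

```text
time: 7.23
eef_pos: [0.6831, 0.071, 0.053]
tcp_rot: [0.998, 0.071, -0.003, 0.001]
contact_force: [-0.3, 0.7, -0.1]
opening: 0.977
```

Run:
```python
from m import *
np.set_printoptions(precision=4,suppress=True)
P={n:ctrl.read_camera(n) for n in("side","top")}
v,e=fit(P);print(v,np.degrees(v[2]));[print(*x) for x in e]
for n in P:
    r=ctrl.landmark_of(P[n],"crank");print(n,[(d["centre"],d["conf"]) for d in r[:2]])
r=ctrl.landmark_of(P["side"],"post_top");print([(onz(P["side"],d["centre"],.09),d["conf"]) for d in r])
s=ctrl.get_state();print(s["eef_pos"],s["qpos"])
a=cv2.resize(P["side"]["frame"][110:260,200:400,::-1],(800,600));cv2.imwrite("pics/s2.png",a)
```

```text
[0.5753 0.055  0.1799] 10.306723777283665
side base [2.5 0.1]
side post_top [-0.4  2.5]
side wheel_hub [ 0.5 -1.7]
top base [ 0.4 -1.3]
top post_top [-3.  -0.5]
top wheel_hub [0.7 0.3]
side [([164.8, 286.1], 0.69)]
top [([172.8, 239.2], 0.42)]
[(array([0.6773, 0.0749, 0.09  ]), 0.65)]
[0.6832 0.0709 0.0531] [-0.0428  0.4964  1.6468 -0.0041  1.0044  1.389 ]
```

View pics/s2.png

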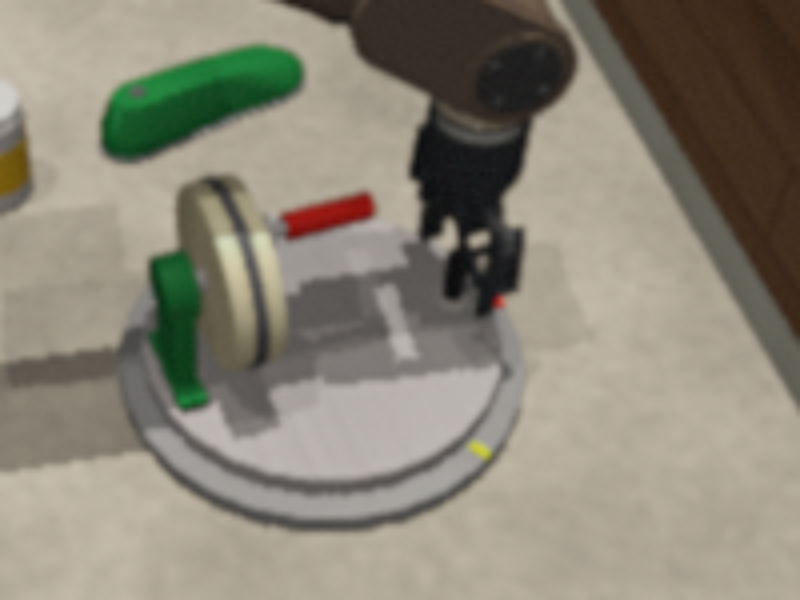

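The post now sits at the red mark. I'll regrip it and nudge it to confirm it is firmly in the stop.

Emit:
servo_tool:
  increments:
    - [0.1,0,0,0,0]
    - [0,0,0,0,0]
    - [0,0,0,0,0]
    - [0,0,0,0,0]
    - [0,0,0,0,0]
    - [0,0,0,0,0]
    - [0,0,0,0,0]
    - [0,0,0,0,0]
    - [0,0,0,0,0]
    - [0,0,0,0,0]

```text
time: 8.62
eef_pos: [0.6833, 0.0706, 0.0533]
tcp_rot: [0.998, 0.071, -0.003, 0.002]
contact_force: [-0.7, -0.8, 1.5]
opening: 0.196
```

Emit:
servo_tool:
  increments:
    - [0,0,0.02,0,0]
    - [0,-0.01,0.04,0,0]
    - [0,-0.01,0.06,0,0]
    - [0,-0.01,0.07,0,0]
    - [0,-0.01,0.07,0,0]
    - [0,-0.01,0.07,0,0]
    - [0,-0.01,0.07,0,0]
    - [0,-0.01,0.07,0,0]
    - [0,-0.01,0.07,0,0]
    - [0,-0.01,0.07,0,0]

```text
time: 9.45
eef_pos: [0.683, 0.0725, 0.0533]
tcp_rot: [0.997, 0.071, -0.003, 0.002]
contact_force: [-0.2, -5.7, 0.7]
opening: 0.204
```

Emit:
servo_tool:
  increments:
    - [0,0,0.04,0,0]
    - [0,-0.01,0.08,0,0]
    - [0,-0.01,0.1,0,0]
    - [0,-0.01,0.1,0,0]
    - [0,-0.01,0.1,0,0]
    - [0,-0.01,0.1,0,0]
    - [0,-0.01,0.1,0,0]
    - [0,-0.01,0.1,0,0]
    - [0,-0.01,0.1,0,0]
    - [0,-0.01,0.1,0,0]

```text
time: 10.28
eef_pos: [0.6827, 0.0753, 0.0533]
tcp_rot: [0.997, 0.072, -0.003, 0.003]
contact_force: [-0.1, -6.1, 1.3]
opening: 0.199
```

Emit:
servo_tool:
  increments:
    - [0,0,-0.04,0,0]
    - [0,0,-0.08,0,0]
    - [0,0,-0.12,0,0]
    - [0,0,-0.16,0,0]
    - [0,0,-0.2,0,0]
    - [0,0,-0.2,0,0]
    - [0,0,-0.2,0,0]
    - [0,0,-0.2,0,0]
    - [0,0,-0.2,0,0]
    - [0,0,-0.2,0,0]

```text
time: 11.12
eef_pos: [0.6841, 0.069, 0.0532]
tcp_rot: [0.997, 0.071, -0.001, 0.002]
contact_force: [5.7, 3.2, -3.1]
opening: 0.197
```

Emit:
servo_tool:
  increments:
    - [0,0,0.06,0,0]
    - [0,0,0.12,0,0]
    - [0,-0.01,0.18,0,0]
    - [0,-0.02,0.22,0,0]
    - [0,-0.03,0.25,0,0]
    - [0,-0.04,0.25,0,0]
    - [0,-0.04,0.25,0,0]
    - [0,-0.04,0.25,0,0]
    - [0,-0.04,0.25,0,0]
    - [0,-0.04,0.25,0,0]

```text
time: 11.95
eef_pos: [0.6829, 0.077, 0.0532]
tcp_rot: [0.997, 0.072, -0.001, 0.004]
contact_force: [2.9, -6.5, -2.5]
opening: 0.2
```

Emit:
servo_tool:
  increments:
    - [0,0,0.04,0,0]
    - [0,-0.01,0.08,0,0]
    - [0,-0.01,0.1,0,0]
    - [0,-0.02,0.1,0,0]
    - [0,-0.02,0.1,0,0]
    - [0,-0.02,0.1,0,0]
    - [0,-0.02,0.1,0,0]
    - [0,-0.02,0.1,0,0]
    - [0,-0.02,0.1,0,0]
    - [0,-0.02,0.1,0,0]

```text
time: 12.78
eef_pos: [0.6827, 0.079, 0.0532]
tcp_rot: [0.997, 0.073, 0.0, 0.006]
contact_force: [3.2, -6.5, -2.6]
opening: 0.2
```

Emit:
servo_tool:
  increments:
    - [0.4,0,0,0,0]
    - [0.6,0,0,0,0]
    - [0.6,0,0,0,0]
    - [0.6,0,0,0,0]
    - [0.6,0,0,0,0]
    - [0.6,0,0,0,0]
    - [0.6,0,0,0,0]
    - [0.6,0,0,0,0]
    - [0.6,0,0,0,0]
    - [0.6,0,0,0,0]

```text
time: 13.62
eef_pos: [0.6827, 0.079, 0.0532]
tcp_rot: [0.997, 0.073, 0.0, 0.006]
contact_force: [0.2, 0.3, -0.1]
opening: 0.596
```

Emit:
servo_tool:
  increments:
    - [0,0,0,0,0]
    - [0,0,0,0,0]
    - [0,0,0,0,0]
    - [0,0,0,0,0]
    - [0,0,0,0,0]
    - [0,0,0,0,0]
    - [0,0,0,0,0]
    - [0,0,0,0,0]
    - [0,0,0,0,0]
    - [0,0,0,0,0]
  grip_force: 20

```text
time: 14.45
eef_pos: [0.6835, 0.0777, 0.0547]
tcp_rot: [0.997, 0.073, 0.001, 0.007]
contact_force: [-1.4, -5.5, 5.5]
opening: 0.203
```

Emit:
servo_tool:
  increments:
    - [0,0,-0.05,0,0]
    - [0,0,-0.1,0,0]
    - [0,0.01,-0.15,0,0]
    - [0,0.02,-0.2,0,0]
    - [0,0.03,-0.2,0,0]
    - [0,0.03,-0.2,0,0]
    - [0.3,0.03,-0.2,0,0]
    - [0.6,0.03,-0.2,0,0]
    - [0.8,0.03,-0.2,0,0]
    - [1,0.03,-0.2,0,0]

```text
time: 15.28
eef_pos: [0.6843, 0.0695, 0.0542]
tcp_rot: [0.997, 0.073, 0.0, 0.007]
contact_force: [-0.8, -0.7, -0.3]
opening: 0.715
```

Emit:
servo_tool:
  increments:
    - [1,0,0,0.4,0]
    - [1,0,0,1,0]
    - [1,0,0,1.9,0]
    - [1,0,0,2.8,0]
    - [1,0,0,3.6,0]
    - [1,0,0,4.4,0]
    - [1,0,-0.8,5,0]
    - [1,0,-1.7,5.3,0]
    - [1,0,-2.6,5.3,0]
    - [1,0,-3.5,5.3,0]

```text
time: 16.12
eef_pos: [0.6848, -0.0718, 0.2702]
tcp_rot: [0.997, 0.074, 0.003, 0.008]
contact_force: [-0.1, -0.1, -0.6]
opening: 0.999
```

Run:
```python
from m import *
np.set_printoptions(precision=4,suppress=True)
P={n:ctrl.read_camera(n) for n in("side","top")}
v,e=fit(P);print(v,np.degrees(v[2]));[print(*x) for x in e]
R={}
for q in("crank","post_top","wheel_hub"):
  for n in P:
    r=ctrl.landmark_of(P[n],q);print(n,q,[(d["centre"],d["conf"]) for d in r[:2]]);R[n]=r
  if R["side"] and R["top"]: print(q,tri(*(ray(P[n],R[n][0]["centre"]) for n in P)))
a=cv2.resize(P["side"]["frame"][110:260,200:400,::-1],(400,300));b=cv2.resize(P["top"]["frame"][125:245,165:325,::-1],(400,300),interpolation=cv2.INTER_CUBIC);cv2.imwrite("pics/s3.png",np.hstack([a,b]))
```

```text
[0.5714 0.0495 0.1263] 7.235378528096788
side base [3.7 0.4]
side post_top [-1.2  1.1]
side wheel_hub [ 1.5 -2.6]
top base [-2.2 -0.1]
top post_top [-0.  -0.1]
top wheel_hub [ 1.5 -1.2]
side crank [([162.0, 282.2], 0.67)]
top crank []
side post_top [([176.7, 313.1], 0.68)]
top post_top [([151.5, 229.3], 0.94)]
post_top [0.6815 0.0634 0.0864]
side wheel_hub [([176.3, 264.5], 0.91)]
top wheel_hub [([192.9, 240.4], 0.67)]
wheel_hub [0.5185 0.0377 0.1436]
```

View pics/s3.png

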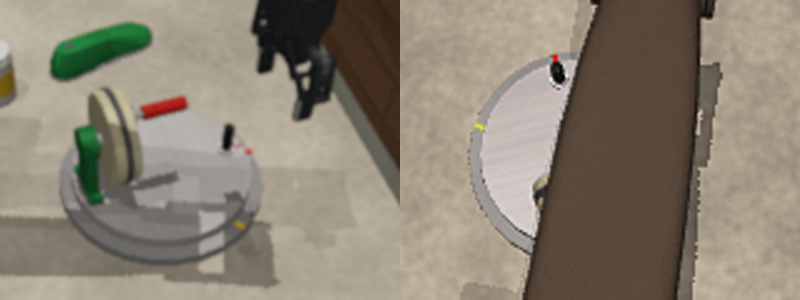

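Run:
```python
from m import *
np.set_printoptions(precision=4,suppress=True)
p=ctrl.read_camera("side")
hsv=cv2.cvtColor(p["frame"],cv2.COLOR_RGB2HSV)
m=(((hsv[...,0]<6)|(hsv[...,0]>174))&(hsv[...,1]>120)&(hsv[...,2]>60)).astype(np.uint8)
k,l,st,cc=cv2.connectedComponentsWithStats(m)
for i in range(1,k):
    if 260<cc[i][0]<300 and 140<cc[i][1]<190: print(st[i],cc[i]); cen=cc[i][::-1]; ys,xs=np.where(l==i)
yaw=np.radians(7.7);x=np.array([np.cos(yaw),np.sin(yaw),0]);y=np.array([-x[1],x[0],0]);z=np.array([0,0,1.])
tip_px=[(ys[xs>=xs.max()-1]).mean(),xs.max()]; tail_px=[(ys[xs<=xs.min()+1]).mean(),xs.min()]
for c in((.574,.0555,0),(.574,.052,0)):
  hub=np.array(c)-.058*x+.135*z
  for w in np.arange(-.8,.81,.2):
    f=lambda s:hub+s*x+.052*(-np.sin(w)*y+np.cos(w)*z)
    print(c,round(w,2),"mid err",np.array(proj(p,f(.049)))-cen,"tip",np.array(proj(p,f(.082)))-tip_px,"tail",np.array(proj(p,f(.016)))-tail_px)
```

```text
[271 158  23  11 140] [281.7714 163.1429]
(0.574, 0.0555, 0) -0.8 mid err [-8.042  -7.6219] tip [-8.5199 -8.3227] tail [-7.4144 -7.5098]
(0.574, 0.0555, 0) -0.6 mid err [-8.0163 -6.5844] tip [-8.5174 -7.1931] tail [-7.365  -6.5668]
(0.574, 0.0555, 0) -0.4 mid err [-7.2855 -5.4044] tip [-7.8134 -5.9252] tail [-6.6068 -5.477 ]
(0.574, 0.0555, 0) -0.2 mid err [-5.8616 -4.1282] tip [-6.419  -4.5693] tail [-5.1526 -4.2826]
(0.574, 0.0555, 0) -0.0 mid err [-3.7892 -2.8087] tip [-4.3778 -3.1819] tail [-3.0485 -3.0328]
(0.574, 0.0555, 0) 0.2 mid err [-1.1464 -1.5034] tip [-1.7664 -1.8238] tail [-0.3736 -1.7819]
(0.574, 0.0555, 0) 0.4 mid err [ 1.9578 -0.2712] tip [ 1.3075 -0.5563] tail [ 2.7613 -0.586 ]
(0.574, 0.0555, 0) 0.6 mid err [5.3877 0.831 ] tip [4.7098 0.5618] tail [6.2193 0.4998]
(0.574, 0.0555, 0) 0.8 mid err [8.9887 1.7522] tip [8.2872 1.4787] tail [9.8444 1.4252]
(0.574, 0.052, 0) -0.8 mid err [-7.2487 -7.3555] tip [-7.7368 -8.0353] tail [-6.6107 -7.2649]
(0.574, 0.052, 0) -0.6 mid err [-7.2155 -6.3132] tip [-7.7269 -6.9005] tail [-6.5536 -6.3175]
(0.574, 0.052, 0) -0.4 mid err [-6.4759 -5.1281] tip [-7.0143 -5.6272] tail [-5.7863 -5.223 ]
(0.574, 0.052, 0) -0.2 mid err [-5.042  -3.8468] tip [-5.6102 -4.2659] tail [-4.3221 -4.0238]
(0.574, 0.052, 0) -0.0 mid err [-2.9592 -2.5223] tip [-3.5587 -2.8733] tail [-2.2072 -2.7694]
(0.574, 0.052, 0) 0.2 mid err [-0.3057 -1.2124] tip [-0.9369 -1.5103] tail [ 0.4785 -1.5141]
(0.574, 0.052, 0) 0.4 mid err [2.8088 0.0237] tip [ 2.1472 -0.2388] tail [ 3.624  -0.3144]
(0.574, 0.052, 0) 0.6 mid err [6.2483 1.129 ] tip [5.5589 0.8825] tail [7.0918 0.7744]
(0.574, 0.052, 0) 0.8 mid err [9.8577 2.0523] tip [9.1445 1.8015] tail [10.7252  1.702 ]
```

Emit:
servo_tool:
  increments:
    - [1,-0.5,0.5,0,0]
    - [1,-1.1,1.1,0,0]
    - [1,-1.7,1.7,0,0]
    - [1,-2.3,2.3,0,0]
    - [1,-2.7,2.7,-0.2,0]
    - [1,-2.72,2.8,-0.8,0]
    - [1,-2.72,2.8,-1.5,0]
    - [1,-2.72,2.8,-2.1,0]
    - [1,-2.72,2.8,-2.5,0]
    - [1,-2.72,2.8,-2.6,0]

```text
time: 17.7
eef_pos: [0.5732, 0.0423, 0.1583]
tcp_rot: [0.997, 0.074, -0.003, 0.006]
contact_force: [0.1, -0.4, -0.9]
opening: 1.002
```

Run:
```python
from h import *
s=ctrl.get_state();print(s["eef_pos"],s["contact_force"])
p=ctrl.read_camera("side");cv2.imwrite("pics/s4.png",cv2.resize(p["frame"][110:230,220:380,::-1],(800,600),interpolation=cv2.INTER_CUBIC))
```

```text
[0.57319783 0.04234009 0.15831256] [ 0.11114069 -0.41626797 -0.91856315]
```

View pics/s4.png

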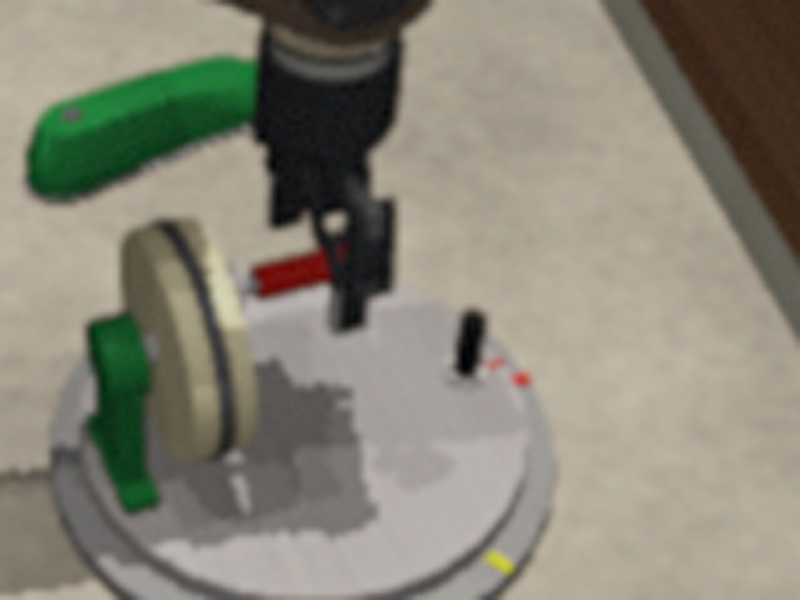

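The fingers straddle the red handle at (335,265), and the post stands opposite the red mark at (520,380). I'll close on the handle.

Emit:
servo_tool:
  increments:
    - [1,0.02,-0.04,0.1,0]
    - [1,0.04,-0.05,0.2,0]
    - [0.3,0.04,-0.05,0.2,0]
    - [0,0.04,-0.05,0.2,0]
    - [0,0.04,-0.05,0.2,0]
    - [0,0.04,-0.05,0.2,0]
    - [0,0.04,-0.05,0.2,0]
    - [0,0.04,-0.05,0.2,0]
    - [0,0.04,-0.05,0.2,0]
    - [0,0.04,-0.05,0.2,0]
  grip_force: 50

```text
time: 18.58
eef_pos: [0.5756, 0.04, 0.1679]
tcp_rot: [0.997, 0.074, -0.002, 0.007]
contact_force: [-1.5, -1.9, 3.7]
opening: 0.238
```

```bash
cat > rows.py <<'E'
import sys,numpy as np
def rows(w0,dw,n=10):
    out=[]
    for i in range(1,11):
        w=w0+dw*min(i,n)/n; a,b=np.radians(w0),np.radians(w)
        L=1.3*(np.sin(b)-np.sin(a)); out.append([0,round(.135*L,2),round(-.99*L,2),round(1.3*(np.cos(b)-np.cos(a)),2),0])
    return out
for w in sys.argv[2:]: print(w,rows(float(w),float(sys.argv[1])))
E
python3 rows.py 36 17 51 85
```

```text
17 [[0, np.float64(0.01), np.float64(-0.08), np.float64(-0.03), 0], [0, np.float64(0.02), np.float64(-0.15), np.float64(-0.06), 0], [0, np.float64(0.03), np.float64(-0.22), np.float64(-0.09), 0], [0, np.float64(0.04), np.float64(-0.29), np.float64(-0.13), 0], [0, np.float64(0.05), np.float64(-0.36), np.float64(-0.18), 0], [0, np.float64(0.06), np.float64(-0.43), np.float64(-0.23), 0], [0, np.float64(0.07), np.float64(-0.49), np.float64(-0.28), 0], [0, np.float64(0.07), np.float64(-0.55), np.float64(-0.34), 0], [0, np.float64(0.08), np.float64(-0.6), np.float64(-0.4), 0], [0, np.float64(0.09), np.float64(-0.65), np.float64(-0.46), 0]]
51 [[0, np.float64(0.01), np.float64(-0.05), np.float64(-0.07), 0], [0, np.float64(0.01), np.float64(-0.09), np.float64(-0.13), 0], [0, np.float64(0.02), np.float64(-0.13), np.float64(-0.2), 0], [0, np.float64(0.02), np.float64(-0.17), np.float64(-0.28), 0], [0, np.float64(0.03), np.float64(-0.2), np.float64(-0.35), 0], [0, np.float64(0.03), np.float64(-0.23), np.float64(-0.43), 0], [0, np.float64(0.03), np.float64(-0.25), np.float64(-0.51), 0], [0, np.float64(0.04), np.float64(-0.27), np.float64(-0.59), 0], [0, np.float64(0.04), np.float64(-0.28), np.float64(-0.67), 0], [0, np.float64(0.04), np.float64(-0.29), np.float64(-0.75), 0]]
85 [[0, np.float64(0.0), np.float64(-0.0), np.float64(-0.08), 0], [0, np.float64(0.0), np.float64(-0.0), np.float64(-0.16), 0], [0, np.float64(-0.0), np.float64(0.0), np.float64(-0.24), 0], [0, np.float64(-0.0), np.float64(0.01), np.float64(-0.33), 0], [0, np.float64(-0.0), np.float64(0.03), np.float64(-0.41), 0], [0, np.float64(-0.01), np.float64(0.05), np.float64(-0.48), 0], [0, np.float64(-0.01), np.float64(0.07), np.float64(-0.56), 0], [0, np.float64(-0.01), np.float64(0.1), np.float64(-0.64), 0], [0, np.float64(-0.02), np.float64(0.14), np.float64(-0.71), 0], [0, np.float64(-0.02), np.float64(0.18), np.float64(-0.78), 0]]
```

Emit:
servo_tool:
  increments:
    - [0,0.01,-0.08,-0.03,0]
    - [0,0.02,-0.15,-0.06,0]
    - [0,0.03,-0.22,-0.09,0]
    - [0,0.04,-0.29,-0.13,0]
    - [0,0.05,-0.36,-0.18,0]
    - [0,0.06,-0.43,-0.23,0]
    - [0,0.07,-0.49,-0.28,0]
    - [0,0.07,-0.55,-0.34,0]
    - [0,0.08,-0.6,-0.4,0]
    - [0,0.09,-0.65,-0.46,0]

```text
time: 19.42
eef_pos: [0.5795, 0.0148, 0.1524]
tcp_rot: [0.997, 0.074, -0.002, 0.006]
contact_force: [-6.6, 1.6, 11.9]
opening: 0.238
```

Emit:
servo_tool:
  increments:
    - [0,0.01,-0.05,-0.07,0]
    - [0,0.01,-0.09,-0.13,0]
    - [0,0.02,-0.13,-0.2,0]
    - [0,0.02,-0.17,-0.28,0]
    - [0,0.03,-0.2,-0.35,0]
    - [0,0.03,-0.23,-0.43,0]
    - [0,0.03,-0.25,-0.51,0]
    - [0,0.04,-0.27,-0.59,0]
    - [0,0.04,-0.28,-0.67,0]
    - [0,0.04,-0.29,-0.75,0]

```text
time: 20.25
eef_pos: [0.5816, 0.002, 0.1242]
tcp_rot: [0.997, 0.074, -0.002, 0.008]
contact_force: [-2.6, -3.7, 9.0]
opening: 0.241
```

```bash
sed -i 's/for w in sys.argv\[2:\]: print.*/for w in sys.argv[2:]: print(w,[[float(v) for v in r] for r in rows(float(w),float(sys.argv[1]))])/' rows.py; python3 rows.py 36 82 116 150 184 218 252 286 320 354
```

```text
82 [[0.0, 0.0, -0.01, -0.08, 0.0], [0.0, 0.0, -0.01, -0.16, 0.0], [0.0, 0.0, -0.01, -0.24, 0.0], [0.0, 0.0, -0.0, -0.33, 0.0], [0.0, -0.0, 0.01, -0.41, 0.0], [0.0, -0.0, 0.02, -0.49, 0.0], [0.0, -0.01, 0.05, -0.57, 0.0], [0.0, -0.01, 0.07, -0.64, 0.0], [0.0, -0.01, 0.1, -0.72, 0.0], [0.0, -0.02, 0.14, -0.79, 0.0]]
116 [[0.0, -0.01, 0.04, -0.07, 0.0], [0.0, -0.01, 0.08, -0.14, 0.0], [0.0, -0.02, 0.13, -0.21, 0.0], [0.0, -0.02, 0.18, -0.27, 0.0], [0.0, -0.03, 0.23, -0.33, 0.0], [0.0, -0.04, 0.29, -0.39, 0.0], [0.0, -0.05, 0.35, -0.44, 0.0], [0.0, -0.06, 0.41, -0.49, 0.0], [0.0, -0.07, 0.48, -0.54, 0.0], [0.0, -0.08, 0.55, -0.58, 0.0]]
150 [[0.0, -0.01, 0.07, -0.04, 0.0], [0.0, -0.02, 0.14, -0.07, 0.0], [0.0, -0.03, 0.22, -0.1, 0.0], [0.0, -0.04, 0.3, -0.13, 0.0], [0.0, -0.05, 0.38, -0.15, 0.0], [0.0, -0.06, 0.46, -0.16, 0.0], [0.0, -0.07, 0.54, -0.17, 0.0], [0.0, -0.08, 0.62, -0.17, 0.0], [0.0, -0.1, 0.7, -0.17, 0.0], [0.0, -0.11, 0.78, -0.17, 0.0]]
184 [[0.0, -0.01, 0.08, 0.01, 0.0], [0.0, -0.02, 0.16, 0.02, 0.0], [0.0, -0.03, 0.24, 0.04, 0.0], [0.0, -0.04, 0.32, 0.06, 0.0], [0.0, -0.
[... 1037 characters left out ...]
56, 0.0], [0.0, 0.05, -0.38, 0.61, 0.0], [0.0, 0.06, -0.44, 0.67, 0.0]]
320 [[0.0, 0.01, -0.06, 0.05, 0.0], [0.0, 0.02, -0.13, 0.1, 0.0], [0.0, 0.03, -0.2, 0.14, 0.0], [0.0, 0.04, -0.27, 0.18, 0.0], [0.0, 0.05, -0.35, 0.21, 0.0], [0.0, 0.06, -0.42, 0.24, 0.0], [0.0, 0.07, -0.5, 0.26, 0.0], [0.0, 0.08, -0.58, 0.28, 0.0], [0.0, 0.09, -0.66, 0.29, 0.0], [0.0, 0.1, -0.74, 0.3, 0.0]]
354 [[0.0, 0.01, -0.08, 0.01, 0.0], [0.0, 0.02, -0.16, 0.01, 0.0], [0.0, 0.03, -0.24, 0.0, 0.0], [0.0, 0.04, -0.32, -0.01, 0.0], [0.0, 0.05, -0.4, -0.02, 0.0], [0.0, 0.07, -0.48, -0.04, 0.0], [0.0, 0.08, -0.56, -0.07, 0.0], [0.0, 0.09, -0.63, -0.09, 0.0], [0.0, 0.1, -0.71, -0.13, 0.0], [0.0, 0.11, -0.78, -0.17, 0.0]]
```

Emit:
servo_tool:
  increments:
    - [0,0,-0.01,-0.08,0]
    - [0,0,-0.01,-0.16,0]
    - [0,0,-0.01,-0.24,0]
    - [0,0,0,-0.33,0]
    - [0,0,0.01,-0.41,0]
    - [0,0,0.02,-0.49,0]
    - [0,-0.01,0.05,-0.57,0]
    - [0,-0.01,0.07,-0.64,0]
    - [0,-0.01,0.1,-0.72,0]
    - [0,-0.02,0.14,-0.79,0]

```text
time: 21.08
eef_pos: [0.5806, 0.0075, 0.0931]
tcp_rot: [0.997, 0.075, -0.002, 0.008]
contact_force: [-2.2, -1.0, 4.2]
opening: 0.236
```

Emit:
servo_tool:
  increments:
    - [0,-0.01,0.04,-0.07,0]
    - [0,-0.01,0.08,-0.14,0]
    - [0,-0.02,0.13,-0.21,0]
    - [0,-0.02,0.18,-0.27,0]
    - [0,-0.03,0.23,-0.33,0]
    - [0,-0.04,0.29,-0.39,0]
    - [0,-0.05,0.35,-0.44,0]
    - [0,-0.06,0.41,-0.49,0]
    - [0,-0.07,0.48,-0.54,0]
    - [0,-0.08,0.55,-0.58,0]

```text
time: 21.92
eef_pos: [0.5771, 0.0306, 0.0705]
tcp_rot: [0.997, 0.075, -0.003, 0.007]
contact_force: [-6.1, 2.4, 10.4]
opening: 0.239
```

Emit:
servo_tool:
  increments:
    - [0,-0.01,0.07,-0.04,0]
    - [0,-0.02,0.14,-0.07,0]
    - [0,-0.03,0.22,-0.1,0]
    - [0,-0.04,0.3,-0.13,0]
    - [0,-0.05,0.38,-0.15,0]
    - [0,-0.06,0.46,-0.16,0]
    - [0,-0.07,0.54,-0.17,0]
    - [0,-0.08,0.62,-0.17,0]
    - [0,-0.1,0.7,-0.17,0]
    - [0,-0.11,0.78,-0.17,0]

```text
time: 22.75
eef_pos: [0.5725, 0.061, 0.066]
tcp_rot: [0.997, 0.075, -0.004, 0.008]
contact_force: [-9.5, -4.8, 18.2]
opening: 0.237
```

Emit:
servo_tool:
  increments:
    - [0,-0.01,0.08,0.01,0]
    - [0,-0.02,0.16,0.02,0]
    - [0,-0.03,0.24,0.04,0]
    - [0,-0.04,0.32,0.06,0]
    - [0,-0.05,0.39,0.09,0]
    - [0,-0.06,0.47,0.12,0]
    - [0,-0.07,0.54,0.16,0]
    - [0,-0.08,0.61,0.2,0]
    - [0,-0.09,0.67,0.25,0]
    - [0,-0.1,0.74,0.3,0]

```text
time: 23.58
eef_pos: [0.5685, 0.0876, 0.079]
tcp_rot: [0.997, 0.075, -0.005, 0.011]
contact_force: [-4.4, -12.9, 9.8]
opening: 0.24
```

Emit:
servo_tool:
  increments:
    - [0,-0.01,0.06,0.05,0]
    - [0,-0.02,0.12,0.11,0]
    - [0,-0.02,0.18,0.17,0]
    - [0,-0.03,0.23,0.23,0]
    - [0,-0.04,0.27,0.3,0]
    - [0,-0.04,0.32,0.37,0]
    - [0,-0.05,0.36,0.44,0]
    - [0,-0.05,0.39,0.51,0]
    - [0,-0.06,0.42,0.59,0]
    - [0,-0.06,0.44,0.67,0]

```text
time: 24.42
eef_pos: [0.5662, 0.1027, 0.1047]
tcp_rot: [0.997, 0.076, -0.005, 0.014]
contact_force: [1.8, -10.4, -1.4]
opening: 0.243
```

Emit:
servo_tool:
  increments:
    - [0,0,0.02,0.08,0]
    - [0,-0.01,0.03,0.16,0]
    - [0,-0.01,0.04,0.24,0]
    - [0,-0.01,0.04,0.32,0]
    - [0,-0.01,0.04,0.4,0]
    - [0,-0.01,0.04,0.48,0]
    - [0,-0.01,0.03,0.56,0]
    - [0,0,0.01,0.65,0]
    - [0,0,-0.01,0.73,0]
    - [0,0,-0.04,0.8,0]

```text
time: 25.25
eef_pos: [0.5659, 0.1012, 0.1349]
tcp_rot: [0.997, 0.076, -0.005, 0.014]
contact_force: [5.1, -2.9, -10.4]
opening: 0.24
```

Emit:
servo_tool:
  increments:
    - [0,0,-0.02,0.08,0]
    - [0,0.01,-0.05,0.15,0]
    - [0,0.01,-0.09,0.23,0]
    - [0,0.02,-0.13,0.3,0]
    - [0,0.02,-0.17,0.37,0]
    - [0,0.03,-0.22,0.43,0]
    - [0,0.04,-0.27,0.5,0]
    - [0,0.04,-0.32,0.56,0]
    - [0,0.05,-0.38,0.61,0]
    - [0,0.06,-0.44,0.67,0]

```text
time: 26.08
eef_pos: [0.5682, 0.0853, 0.158]
tcp_rot: [0.997, 0.076, -0.005, 0.012]
contact_force: [10.0, 1.5, -16.6]
opening: 0.24
```

Emit:
servo_tool:
  increments:
    - [0,0.01,-0.06,0.05,0]
    - [0,0.02,-0.13,0.1,0]
    - [0,0.03,-0.2,0.14,0]
    - [0,0.04,-0.27,0.18,0]
    - [0,0.05,-0.35,0.21,0]
    - [0,0.06,-0.42,0.24,0]
    - [0,0.07,-0.5,0.26,0]
    - [0,0.08,-0.58,0.28,0]
    - [0,0.09,-0.66,0.29,0]
    - [0,0.1,-0.74,0.3,0]

```text
time: 26.92
eef_pos: [0.5721, 0.0612, 0.1689]
tcp_rot: [0.997, 0.076, -0.004, 0.006]
contact_force: [4.5, 12.8, -4.2]
opening: 0.243
```

Emit:
servo_tool:
  increments:
    - [0,0.01,-0.08,0.01,0]
    - [0,0.02,-0.16,0.01,0]
    - [0,0.03,-0.24,0,0]
    - [0,0.04,-0.32,-0.01,0]
    - [0,0.05,-0.4,-0.02,0]
    - [0,0.07,-0.48,-0.04,0]
    - [0,0.08,-0.56,-0.07,0]
    - [0,0.09,-0.63,-0.09,0]
    - [0,0.1,-0.71,-0.13,0]
    - [0,0.11,-0.78,-0.17,0]

```text
time: 27.75
eef_pos: [0.5766, 0.0336, 0.1656]
tcp_rot: [0.997, 0.076, -0.003, 0.003]
contact_force: [-5.6, 7.9, 11.7]
opening: 0.244
```

```bash
cat > fit.py <<'E'
import numpy as np
from scipy.optimize import least_squares
# x,y,z, fx,fy,fz, dir
D=np.array([
[.5795,.0148,.1524,-6.6,1.6,11.9,1],[.5816,.002,.1242,-2.6,-3.7,9,1],[.5806,.0075,.0931,-2.2,-1,4.2,1],
[.5771,.0306,.0705,-6.1,2.4,10.4,1],[.5725,.061,.066,-9.5,-4.8,18.2,1],[.5685,.0876,.079,-4.4,-12.9,9.8,1],
[.5662,.1027,.1047,1.8,-10.4,-1.4,1],[.5659,.1012,.1349,5.1,-2.9,-10.4,1],[.5682,.0853,.158,10,1.5,-16.6,1],[.5721,.0612,.1689,4.5,12.8,-4.2,1]])
import os
if os.path.exists("extra.txt"): D=np.vstack([D,np.atleast_2d(np.loadtxt("extra.txt"))])
yaw=np.radians(7.7)
L=-( -np.sin(yaw)*(D[:,0]-.574)+np.cos(yaw)*(D[:,1]-.055));Z=D[:,2]
q=least_squares(lambda v:np.hypot(L-v[0],Z-v[1])-.052,[0,.116]).x
w=np.arctan2(L-q[0],Z-q[1]);r=np.hypot(L-q[0],Z-q[1])
fL=-(-np.sin(yaw)*D[:,3]+np.cos(yaw)*D[:,4])
T=-.052*(fL*np.cos(w)-D[:,5]*np.sin(w))
# heavy side at wheel-fixed angle phi from handle: direction w+phi; gravity torque (in +w) ~ +W sin(w+phi); applied T=Dr*dir-W sin(w+phi)
A=np.c_[D[:,6],-np.sin(w),-np.cos(w)]
s=np.linalg.lstsq(A,T,rcond=None)[0]
phi=np.arctan2(s[2],s[1]);W=np.hypot(s[1],s[2])
print("centre",q.round(4),"drag",s[0].round(3),"W",W.round(3),"phi",np.degrees(phi).round(1),"target w",np.degrees((np.pi-phi)%(2*np.pi)).round(1))
g=least_squares(lambda v:v[0]*D[:,6]-v[1]*np.sin(w+v[2])-T,[.33,.28,phi],loss="soft_l1",f_scale=.05);print("robust",g.x[:2].round(3),"target",np.degrees((np.pi-g.x[2])%(2*np.pi)).round(1))
print(np.c_[np.degrees(w)%360,r*1e3,T,A@s-T].round(3))
E
python3 fit.py
```

```text
centre [0.002  0.1175] drag 0.344 W 0.307 phi -95.2 target w 275.2
robust [0.344 0.307] target 275.0
[[ 4.78170e+01  5.20260e+01  5.45000e-01  2.50000e-02]
 [ 8.25520e+01  5.19560e+01  4.42000e-01 -3.00000e-02]
 [ 1.17944e+02  5.19950e+01  2.10000e-01  1.60000e-02]
 [ 1.54330e+02  5.21080e+01  8.40000e-02 -4.00000e-03]
 [ 1.89020e+02  5.21100e+01  3.10000e-02  8.00000e-03]
 [ 2.22353e+02  5.20500e+01  1.25000e-01 -2.60000e-02]
 [ 2.55770e+02  5.19310e+01  2.05000e-01  3.70000e-02]
 [ 2.89626e+02  5.19070e+01  4.47000e-01 -2.70000e-02]
 [ 3.20998e+02  5.21600e+01  5.49000e-01  1.50000e-02]
 [ 3.50701e+02  5.21200e+01  6.55000e-01 -1.40000e-02]]
```

```bash
python3 rows.py -36 22 -11 -46
```

```text
22 [[0.0, -0.01, 0.08, 0.03, 0.0], [0.0, -0.02, 0.15, 0.05, 0.0], [0.0, -0.03, 0.23, 0.07, 0.0], [0.0, -0.04, 0.31, 0.08, 0.0], [0.0, -0.05, 0.39, 0.09, 0.0], [0.0, -0.06, 0.47, 0.09, 0.0], [0.0, -0.08, 0.55, 0.09, 0.0], [0.0, -0.09, 0.63, 0.09, 0.0], [0.0, -0.1, 0.71, 0.07, 0.0], [0.0, -0.11, 0.79, 0.06, 0.0]]
-11 [[0.0, -0.01, 0.08, -0.02, 0.0], [0.0, -0.02, 0.16, -0.04, 0.0], [0.0, -0.03, 0.23, -0.07, 0.0], [0.0, -0.04, 0.31, -0.1, 0.0], [0.0, -0.05, 0.38, -0.14, 0.0], [0.0, -0.06, 0.45, -0.18, 0.0], [0.0, -0.07, 0.51, -0.23, 0.0], [0.0, -0.08, 0.58, -0.28, 0.0], [0.0, -0.09, 0.64, -0.33, 0.0], [0.0, -0.09, 0.7, -0.39, 0.0]]
-46 [[0.0, -0.01, 0.05, -0.06, 0.0], [0.0, -0.01, 0.1, -0.12, 0.0], [0.0, -0.02, 0.15, -0.19, 0.0], [0.0, -0.03, 0.19, -0.26, 0.0], [0.0, -0.03, 0.23, -0.33, 0.0], [0.0, -0.04, 0.26, -0.41, 0.0], [0.0, -0.04, 0.29, -0.48, 0.0], [0.0, -0.04, 0.32, -0.56, 0.0], [0.0, -0.05, 0.33, -0.64, 0.0], [0.0, -0.05, 0.35, -0.72, 0.0]]
```

Emit:
servo_tool:
  increments:
    - [0,-0.01,0.08,0.03,0]
    - [0,-0.02,0.15,0.05,0]
    - [0,-0.03,0.23,0.07,0]
    - [0,-0.04,0.31,0.08,0]
    - [0,-0.05,0.39,0.09,0]
    - [0,-0.06,0.47,0.09,0]
    - [0,-0.08,0.55,0.09,0]
    - [0,-0.09,0.63,0.09,0]
    - [0,-0.1,0.71,0.07,0]
    - [0,-0.11,0.79,0.06,0]

```text
time: 28.58
eef_pos: [0.5717, 0.0656, 0.168]
tcp_rot: [0.997, 0.076, -0.004, 0.003]
contact_force: [-4.0, -1.1, 1.9]
opening: 0.24
```

Emit:
servo_tool:
  increments:
    - [0,-0.01,0.08,-0.02,0]
    - [0,-0.02,0.16,-0.04,0]
    - [0,-0.03,0.23,-0.07,0]
    - [0,-0.04,0.31,-0.1,0]
    - [0,-0.05,0.38,-0.14,0]
    - [0,-0.06,0.45,-0.18,0]
    - [0,-0.07,0.51,-0.23,0]
    - [0,-0.08,0.58,-0.28,0]
    - [0,-0.09,0.64,-0.33,0]
    - [0,-0.09,0.7,-0.39,0]

```text
time: 29.42
eef_pos: [0.5676, 0.0922, 0.1513]
tcp_rot: [0.997, 0.076, -0.005, 0.004]
contact_force: [-2.4, -8.7, -2.9]
opening: 0.24
```

Emit:
servo_tool:
  increments:
    - [0,-0.01,0.05,-0.06,0]
    - [0,-0.01,0.1,-0.12,0]
    - [0,-0.02,0.15,-0.19,0]
    - [0,-0.03,0.19,-0.26,0]
    - [0,-0.03,0.23,-0.33,0]
    - [0,-0.04,0.26,-0.41,0]
    - [0,-0.04,0.29,-0.48,0]
    - [0,-0.04,0.32,-0.56,0]
    - [0,-0.05,0.33,-0.64,0]
    - [0,-0.05,0.35,-0.72,0]

```text
time: 30.25
eef_pos: [0.5661, 0.1042, 0.1235]
tcp_rot: [0.997, 0.076, -0.005, 0.007]
contact_force: [-4.5, -11.8, 5.0]
opening: 0.241
```

```bash
cat > extra.txt <<'E'
.5766 .0336 .1656 -5.6 7.9 11.7 1
.5717 .0656 .1680 -4 -1.1 1.9 -1
.5676 .0922 .1513 -2.4 -8.7 -2.9 -1
.5661 .1042 .1235 -4.5 -11.8 5 -1
E
python3 fit.py
python3 - <<'E'
from m import *
P={n:ctrl.read_camera(n) for n in("side","top")}
v,e=fit(P);print(v,np.degrees(v[2]))
print(ctrl.get_state()["dq"].round(3))
a=cv2.resize(P["side"]["frame"][110:230,220:380,::-1],(800,600),interpolation=cv2.INTER_CUBIC);cv2.imwrite("pics/s5.png",a)
E
```

```text
centre [0.002  0.1175] drag 0.344 W 0.308 phi -94.9 target w 274.9
robust [0.344 0.307] target 274.7
[[ 4.78790e+01  5.20460e+01  5.45000e-01  2.40000e-02]
 [ 8.25900e+01  5.20040e+01  4.42000e-01 -3.20000e-02]
 [ 1.17944e+02  5.20550e+01  2.10000e-01  1.40000e-02]
 [ 1.54291e+02  5.21560e+01  8.50000e-02 -6.00000e-03]
 [ 1.88958e+02  5.21290e+01  3.20000e-02  6.00000e-03]
 [ 2.22290e+02  5.20350e+01  1.26000e-01 -2.70000e-02]
 [ 2.55726e+02  5.18870e+01  2.06000e-01  3.70000e-02]
 [ 2.89617e+02  5.18480e+01  4.47000e-01 -2.50000e-02]
 [ 3.21024e+02  5.21050e+01  5.49000e-01  1.70000e-02]
 [ 3.50753e+02  5.20840e+01  6.55000e-01 -1.30000e-02]
 [ 2.21520e+01  5.19410e+01  6.43000e-01 -5.00000e-03]
 [ 3.45797e+02  5.20990e+01 -5.20000e-02 -1.00000e-03]
 [ 3.10422e+02  5.21380e+01 -1.65000e-01 -0.00000e+00]
 [ 2.76617e+02  5.21320e+01 -3.25000e-01 -1.00000e-02]]
[0.5701927  0.05364834 0.16652185] 9.540999025811328
[-0.001 -0.001 -0.002  0.     0.002 -0.   ]
```

View pics/s5.png

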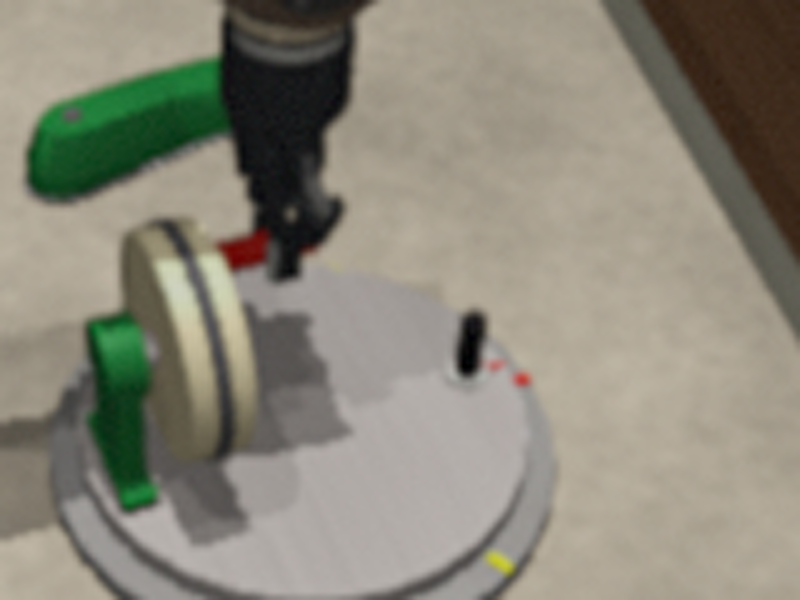

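Emit:
servo_tool:
  increments:
    - [0,0,-0.01,-0.03,0]
    - [0,0,-0.02,-0.06,0]
    - [0,0,-0.03,-0.09,0]
    - [0,0,-0.03,-0.09,0]
    - [0,0,-0.03,-0.09,0]
    - [0,0,-0.03,-0.09,0]
    - [0,0,-0.03,-0.09,0]
    - [0,0,-0.03,-0.09,0]
    - [0,0,-0.03,-0.09,0]
    - [0,0,-0.03,-0.09,0]

```text
time: 31.48
eef_pos: [0.5663, 0.1044, 0.1205]
tcp_rot: [0.997, 0.076, -0.005, 0.005]
contact_force: [-5.3, 0.4, 4.7]
opening: 0.236
```

Emit:
servo_tool:
  increments:
    - [0,0,0,0,0]
    - [0,0,0,0,0]
    - [0,0,0,0,0]
    - [0,0,0,0,0]
    - [0,0,0,0,0]
    - [0,0,0,0,0]
    - [0,0,0,0,0]
    - [0,0,0,0,0]
    - [0,0,0,0,0]
    - [0,0,0,0,0]

```text
time: 32.32
eef_pos: [0.5662, 0.1044, 0.1205]
tcp_rot: [0.997, 0.076, -0.005, 0.005]
contact_force: [-3.2, -3.0, 2.6]
opening: 0.24
```

Run:
```python
from h import *
for n in("side","top"):
    p=ctrl.read_camera(n);h=cv2.cvtColor(p["frame"],cv2.COLOR_RGB2HSV)
    m=(((h[...,0]<8)|(h[...,0]>172))&(h[...,1]>90)&(h[...,2]>80)).astype(np.uint8)
    k,l,st,c=cv2.connectedComponentsWithStats(m)
    for i in range(1,k):
        for z in(.02,.04):
            q=onz(p,c[i][::-1],z)[:2]-[.574,.0545]
            if .11<np.hypot(*q)<.18 and q[0]>0: print(n,st[i][4],c[i].round(1),z,q.round(4),np.hypot(*q).round(3),np.degrees(np.arctan2(q[1],q[0])).round(1))
    r=ctrl.landmark_of(p,"post_top")
    if r: q=onz(p,r[0]["centre"],.09)[:2]-[.574,.0545];print(n,"post",q.round(4),np.degrees(np.arctan2(q[1],q[0])).round(1),r[0]["conf"])
print(ctrl.get_state()["time"])
```

```text
side 51 [269.  160.3] 0.02 [0.0044 0.1765] 0.177 88.6
side 1 [282. 160.] 0.02 [0.0492 0.169 ] 0.176 73.8
side 1 [282. 160.] 0.04 [0.0432 0.1482] 0.154 73.8
side 6 [324.  185.5] 0.02 [0.1544 0.0242] 0.156 8.9
side 6 [324.  185.5] 0.04 [0.146  0.0067] 0.146 2.6
top post [0.1009 0.0255] 14.2 0.58
32.5167
```

Run:
```python
from h import *
p=ctrl.read_camera("side")
for nm,u,v,z in(("pointer",319,183,.04),("postbase",220+467/5,110+374/5,.04),("posttop",220+473/5,110+318/5,.09),("mark",324.2,185.5,.02)):
    q=onz(p,(v,u),z)[:2]-[.574,.0545];print(nm,q.round(4),np.hypot(*q).round(3),np.degrees(np.arctan2(q[1],q[0])).round(1))
cv2.imwrite("pics/s6.png",cv2.resize(p["frame"][165:201,300:348,::-1],(800,600),interpolation=cv2.INTER_CUBIC))
```

```text
pointer [0.1338 0.0203] 0.135 8.6
postbase [0.1139 0.0161] 0.115 8.1
posttop [0.1122 0.0169] 0.113 8.6
mark [0.1551 0.0241] 0.157 8.8
```

View pics/s6.png

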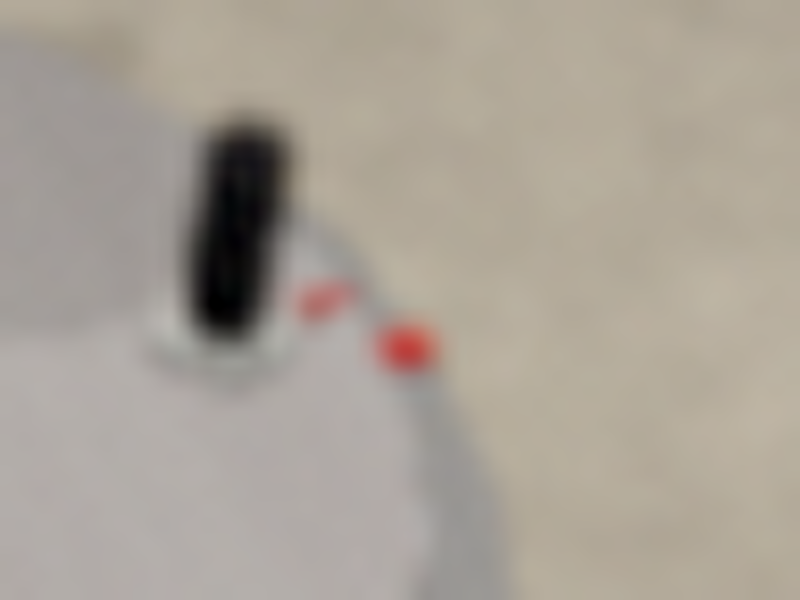

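The post, its pointer and the red mark line up within 0.7°: base of post at 8.1°, pointer 8.6°, mark 8.8°. I'm handing the job in.

```bash
python3 -c "
from plant import ctrl
s=ctrl.get_state();print(s['time'],s['eef_pos'],s['contact_force'],s['opening']);print(ctrl.sign_off())"
```

```text
32.5667 [0.56623437 0.10439437 0.12052132] [-4.55450193 -1.72865658  2.36384939] 0.23993131975300888
the job is handed in; nothing more can be done
None
```

I turned the table one click counter-clockwise to the red mark, then cranked the wheel and left its heavy side down. I handed the job in at 32.6 s with the gripper still holding the red handle and the wheel at rest.

- **Table:** My last check in the side picture put the base of the post at 8.1°, its pointer at 8.6° and the red mark at 8.8°. I never felt a hard click. While probing I pushed the post about 4–5° past the mark against 6–7 N. On release the forces showed the table springing back, and I then brought it back to the mark. A top-view network reading of 14° for the post disagreed, but it had low confidence, so I set it aside.
- **Wheel:** I felt the torque over one full turn and then partly back. The fit gave 0.34 N m of drag and a 0.31 N m counterweight, with the heavy side straight down when the handle is at 274.9°. The handle rests at about 273.3°, so the heavy side is about 1.6° off straight down. At rest the contact force was about 5 N.
- **Other things:** I moved nothing else on purpose and saw no sign of contact. I did not check the lasts, hammer and tin again at the end.

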